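# Bring a sheet blank out over the end of the filing ledge

### The job

Only by pushing gently, slide the aluminium plate along the raised wooden ledge until its left end sticks out past the ledge's left end as far as the line scribed across it, so that the line is level with the end of the wood; its long far side must lie flush along the fence behind it. The plate stays lying flat on the ledge all the time, never lifted or tipped. Leave the sanding block, the rosewood bar and the jar alone, and take the hand away at the end.

Things in the scene. Friction and masses are not known exactly. Their poses are not given: they have to be found in the camera images.
- ledge: Fixed wooden bridge: brown top 18 mm thick on four posts, over the guitar's neck, with a dark wood fence 20 mm wide and 20 mm high across it. Origin: on the bench top. x points from the robot towards the fence, y left along it, z up; turned up to 0.1 rad. Upper face z = 174, near edge x = -125, far edge x = 160, left end y = 150, right end y = -150, fence from x = 60 to 80 mm.
- ledge_end (a point): Point on the upper edge of the ledge's left end, at [0, 150, 174] mm in the ledge's frame, same axes.
- plate: Loose aluminium plate, 80 (x) x 140 (y) x 6 mm, about 0.18 kg, flat on the ledge, at first 4 to 85 mm short of the fence, askew by up to 0.2 rad, wholly on the board. Origin: centre of its underside. x points across it towards the fence, y towards its left end, z up. A dark line is scribed across its top 40 mm from its left end. Slides under a push of about 1 N (up to 2 N).
- plate_line (a point): Middle of the scribed line, at [0, 30, 6] mm in the plate's frame.
- plate_far_left (a point): Far left lower corner of the plate, at [40, 70, 0] mm in its frame.
- plate_far_right (a point): Far right lower corner of the plate, at [40, -70, 0] mm in its frame.
- sanding_block: Loose dark mahogany sanding block, 48 (x) x 120 (y) x 36 mm, on the ledge behind the left half of the fence, to be left alone. Origin: centre of its underside.
- rosewood_offcut: Loose dark rosewood bar, 34 (x) x 152 (y) x 12 mm, on the ledge behind the right half of the fence, to be left alone. Origin: centre of its underside.
- peg_jar: Loose glass jar with a wooden lid, 62 mm across, 79 mm high, on the bench beyond the ledge's left end, lower than the ledge, to be left alone. Origin: centre of its underside.
There are look-alikes about, which are no part of the job. What is meant by the plate is not turquoise, and is the larger of those in its own colour.

How it is judged:
By the outcome, as a careful person would: the job done as asked, in the order asked, and still so for the second after the job is handed in, with the robot touching nothing.
It also fails if it takes over 54 s, if anything falls off the work surface, if the arm or the gripper's body presses on something with over 40 N, if the wrist force passes 120 N, or if a joint passes its speed limit or range.

### The arm

A 6-joint arm with a two-finger parallel gripper is mounted at the origin on a cart in front of the work surface, level with it; the furniture and walls round the work are solid. World frame = base frame: x ahead of the robot, y to its left, z up, the work surface at z = 0. Lengths are in m, angles in rad, forces in N, time in s.
With the tool pointing down it reaches from about 0.375 to 0.9 m from the base axis. Payload 3.1 kg.
Tool frame: the origin (TCP) lies between the finger pads; the fingertips stand 8 mm ahead of it and the grasp point (between the pads) lies 11 mm behind it; z points along the fingers, y is the line along which they close (so a half turn about z gives the same grasp; the last joint's range is limited). The gripper opens to 85 mm and grips with 20 to 120 N. Pads are 22 mm wide; open, the fingers measure 114 mm over their backs; the gripper's body (76 mm by 85 mm) begins 54 mm behind the grasp point. The pads swing forward as they close: fully open they stand 13 mm farther back than shut.
Start: joints at [-1.343, 0.527, 1.433, -0, 1.181, -0.178], TCP at [0.247, -0.574, 0.239] pointing down, gripper open.
Joint ranges: [-3.08, 3.08], [-0.75, 2.2], [0.22, 2.44], [-1.43, 4.57], [0, 2.65], [-2.85, 2.85]. Speed limits (rad/s): [2.79, 2.79, 3.14, 3.14, 3.14, 3.14].

### API

Orientations are given as a unit quaternion [x, y, z, w].
In Python, from station import readout, cams, sign_off gives the robot as it stands.
- The arm moves only by the tool send_rows, never from a script. Its argument "commands" is text: rows parted by semicolons, each of 5 numbers parted by spaces: the finger opening in mm, from 0 to 85.4, then the shift along the tool's x, y, z each as a share of 0.02 m, from -1 to 1, then the turn about the tool's z as a share of 4 degrees, from -1 to 1. In form: grip dx dy dz spin; .... A call has 1 to 20 rows; each row shifts and turns the commanded pose from where the row before left it, along the tool's axes as they then stand; what a row does not reach is not made up. A row lasts 1/12 s, in which the tool goes at most 41.7 mm and 7.16 degrees, less where a joint would pass 70% of its speed; a pose out of reach is approached as far as the arm can. A call with a number of a shift or a turn outside -1 to 1 is refused whole. A call with a gripper value outside its range is refused whole. The fingers move at their own pace and stop on an object; "grip_force" is the grip in N (left out, the last holds). Time passes only in rows, so rows that do not move let the fingers close. It gives the time, the measured TCP pose, the force, the opening and the grip force at its end, in the units of the state.
- readout.sense(): the state, without advancing time (a new reading comes with each control period).
- cams.snapshot(name): name is "side" or "top"; returns a dict with "pixels" (420x560x3 uint8, red, green, blue), "intrinsics" (3x3 intrinsics, pixels), "eye" and "rotation" of the camera in the world. Camera axes: x right, y down, z forward; pixel columns grow to the right and rows downward; lengths in m; the calibration is good to about 2 mm. A picture is of the moment at which its call begins. There is no depth.
- sign_off(): hands the job in; it is judged then, once.
The state is a dict: "t": time; "q": joint angles; "qd": joint speeds; "tau": joint torques, N m; "tcp_pos": TCP position; "tool_rot": TCP orientation; "force": force on the tool from outside, world axes, zero at the start; "ft_torque": the same for the moment, N m; "finger_gap": opening from 0.0 (shut) to 1.0 (fully open); "gripper_force": force on a finger pad.
Only numpy, scipy, OpenCV 4.12 (cv2) and the standard library are available. Lean on these libraries where they do the work, as an engineer would, in place of code of your own. Each camera call takes 0.05 s, during which the arm holds its last target. There are 200 camera calls.

## Working session

There is one attempt and no reset: what is moved stays moved. The work goes in short steps, Python scripts to look and compute and a tool call to move; the robot and the scene stay as the last step left them, time stands still between calls to the robot, and variables do not carry over. Pictures are saved under pics/ and viewed, at most 10 in all, crops included, and the job is handed in when it is done.

Besides the shell and the picture viewer there is one more tool, called as a command line: name --argument value ..., lists and objects as JSON in quotes. send_rows: Moves the arm, as the interface text tells. Its arguments: {"type":"object","properties":{"commands":{"type":"string"},"grip_force":{"type":"number"}},"required":["commands"]}

```bash
mkdir -p pics; python3 - <<'E'
from station import readout,cams
import cv2,pickle
s=readout.sense();print(s['t'],s['tcp_pos'],s['tool_rot'],s['force'])
for n in ('side','top'):
    d=cams.snapshot(n);pickle.dump(d,open(n+'0.pkl','wb'))
    cv2.imwrite(f'pics/{n}0.png',d['pixels'][:,:,::-1]);print(n,d['intrinsics'],d['eye'],d['rotation'])
E
```

```text
0.0 [ 0.24657328 -0.57354816  0.2383549 ] [ 9.79488759e-01  2.01495988e-01 -3.14370472e-05 -1.06605983e-03] [0.21219744 0.26114412 0.58293281]
side [[525.8471528    0.         275.89686069]
 [  0.         525.8471528  208.36548919]
 [  0.           0.           1.        ]] [0.48322533 1.67239745 0.70475932] [-0.04124811  0.83792794 -0.54407119  0.01272416]
top [[415.90230234   0.         277.98435034]
 [  0.         415.90230234 204.3064597 ]
 [  0.           0.           1.        ]] [0.45468989 0.37630328 1.01639145] [-0.70340044  0.70742125 -0.04855758  0.04924592]
```

View pics/top0.png

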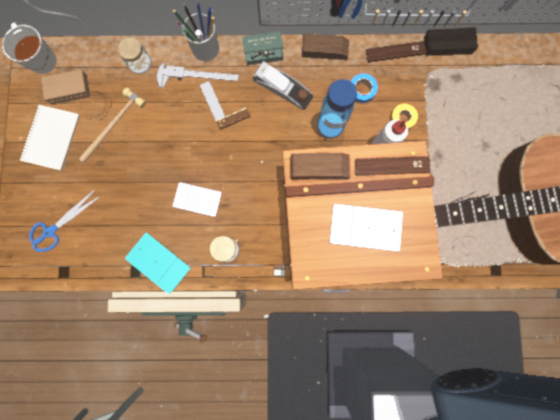

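View pics/side0.png

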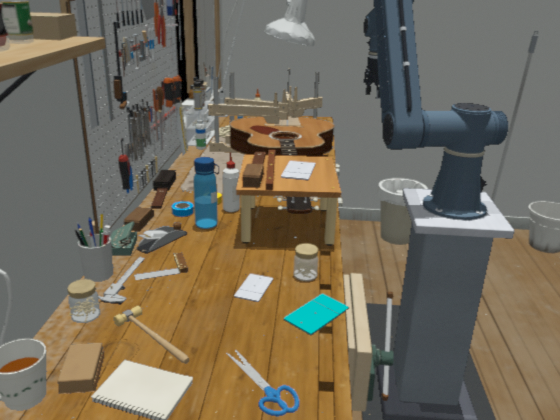

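Candidates: light plate on the ledge (367,227), small light plate on the bench (197,199), and turquoise plate (157,262). By the description, the plate is the larger light one on the ledge. I'll check that with a close crop.

```bash
cat > h.py <<'E'
import numpy as np,cv2,pickle
from scipy.spatial.transform import Rotation as R
def ray(d,p,z):
    K=d['intrinsics'];r=R.from_quat(d['rotation']).as_matrix() if np.size(d['rotation'])==4 else np.array(d['rotation'])
    v=r@np.linalg.solve(K,[p[0],p[1],1]);e=np.array(d['eye']);return e+v*(z-e[2])/v[2]
def proj(d,X):
    r=R.from_quat(d['rotation']).as_matrix();c=r.T@(np.array(X)-d['eye']);u=d['intrinsics']@c;return u[:2]/u[2]
def crop(d,x0,y0,w,h,s,f):
    cv2.imwrite(f,cv2.resize(d['pixels'][y0:y0+h,x0:x0+w,::-1],None,fx=s,fy=s,interpolation=cv2.INTER_CUBIC))
E
python3 - <<'E'
from h import *
d=pickle.load(open('top0.pkl','rb'))
crop(d,275,135,175,150,4,'pics/c0.png')
for p in [(367,227),(197,199),(157,262)]: print(ray(d,p,.18))
# plate by threshold
g=d['pixels'].astype(int);m=((g.min(2)>150)&(g.max(2)-g.min(2)<40)).astype(np.uint8)
m[:, :320]=0;m[:,420:]=0;m[:195]=0;m[260:]=0
c=max(cv2.findContours(m,0,2)[0],key=cv2.contourArea);b=cv2.boxPoints(cv2.minAreaRect(c))
for p in b: print(p,ray(d,p,.18))
E
```

```text
[0.52401774 0.19772689 0.18      ]
[0.58307054 0.54149948 0.18      ]
[0.45653544 0.61852848 0.18      ]
[328.6519  242.95905] [0.49241329 0.2756851  0.18      ]
[333.35495 202.98294] [0.57327716 0.26432128 0.18      ]
[403.96585 211.2901 ] [0.55545924 0.12177916 0.18      ]
[399.2628 251.2662] [0.47506996 0.13498549 0.18      ]
```

View pics/c0.png

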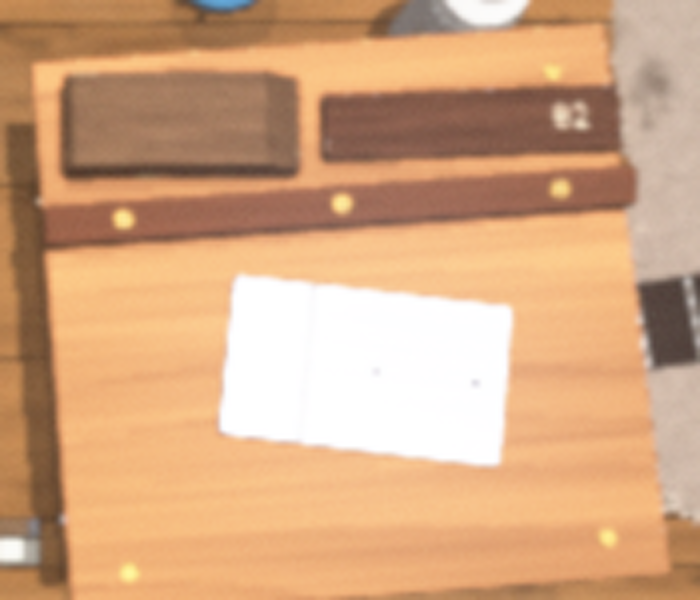

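The crop shows the scribed line at crop x≈318, near the plate's left end, so this is the real plate. Next I'll fit the ledge pose and the plate pose.

```bash
cat >> h.py <<'E'
def c2p(c,x0=275,y0=135,s=4): return (c[0]+.5)/s-.5+x0,(c[1]+.5)/s-.5+y0
def L2W(L,p): # L=(x,y,yaw) ledge pose
    c,s=np.cos(L[2]),np.sin(L[2]);return np.array([L[0]+c*p[0]-s*p[1],L[1]+s*p[0]+c*p[1]])
def W2L(L,p):
    c,s=np.cos(L[2]),np.sin(L[2]);a,b=p[0]-L[0],p[1]-L[1];return np.array([c*a+s*b,-s*a+c*b])
E
python3 - <<'E'
from h import *
from scipy.optimize import least_squares
d=pickle.load(open('top0.pkl','rb'))
obs=[((35,65),(.16,.15)),((605,25),(.16,-.15)),((48,247),(.06,.15)),((632,207),(.06,-.15)),((668,572),None)]
W=[(ray(d,c2p(c),.174)[:2],l) for c,l in obs if l]
W+= [(ray(d,p,.174)[:2],l) for p,l in [((293,287),(-.125,.15)),((441,278),(-.125,-.15))]]
f=lambda L:np.concatenate([w-L2W(L,l) for w,l in W])
L=least_squares(f,[.5,.2,0]).x;print('L',L,(f(L).reshape(-1,2)*1000).round(1))
pts=[(235,275),(512,306),(499,466),(219,433),(318,283),(303,443)]
for p in pts: w=ray(d,c2p(p),.18);print('plate',w[:2],W2L(L,w)*1000)
np.save('L.npy',L)
m=R.from_quat([9.79488759e-01,2.01495988e-01,0,0]).as_matrix();print(m)
for p in [(-.066,0),(-.1,0),(-.02,.1)]:print(p,L2W(L,p))
E
```

```text
L [0.53699282 0.20647223 0.05901924] [[-3.6 -0.7]
 [-1.6  1. ]
 [ 0.3 -0.8]
 [ 1.7 -1.7]
 [ 2.4 -1. ]
 [ 0.7  3.1]]
plate [0.57247281 0.26429985] [38.82917389 55.63414496]
plate [0.55581158 0.12447724] [ 13.9495201  -82.96225122]
plate [0.47534911 0.13474849] [-65.76700732 -67.96280206]
plate [0.49257296 0.27423232] [-40.34569661  70.26221879]
plate [0.5681303  0.22230034] [32.01688598 13.96390416]
plate [0.48734527 0.23230212] [-48.03753688  28.71338036]
[[ 0.91879864  0.39472656  0.        ]
 [ 0.39472656 -0.91879864  0.        ]
 [ 0.          0.         -1.        ]]
(-0.066, 0) [0.47110774 0.20257922]
(-0.1, 0) [0.43716694 0.20057373]
(-0.02, 0.1) [0.51112915 0.30511842]
```

send_rows --commands "85 0 0 -0.6 0.99;85 0 0 -0.6 1;85 0 0 -0.6 1;85 0 0 -0.6 1;85 0 0 -0.6 1;85 1 -1 0 0;85 1 -1 0 0;85 1 -1 0 0;85 1 -1 0 0;85 1 -1 0 0;85 1 -1 0 0;85 1 -1 0 0;85 1 -1 0 0;85 0 -1 0 0;85 0 -1 0 0;85 0 -1 0 0;85 0 -1 0 0;85 0 -1 0 0;85 0 -1 0 0;85 0 -1 0 0" --grip_force 20

```text
t: 1.77
tcp_pos: [0.3889, -0.2642, 0.2989]
tool_rot: [1.0, 0.029, -0.0, -0.0]
force: [1.0, -0.8, 0.5]
finger_gap: 0.994
gripper_force: 0.0
```

send_rows --commands "85 0.19 -1 0 0;85 0.19 -1 0 0;85 0.19 -1 0 0;85 0.19 -1 0 0;85 0.19 -1 0 0;85 0.19 -1 0 0;85 0.19 -1 0 0;85 0.19 -1 0 0;85 0.19 -1 0 0;85 0.19 -1 0 0;85 0.19 -1 0 0;85 0.19 -1 0 0;85 0.19 -1 0 0;85 0.19 -1 0 0;85 0.19 -1 0 0;85 0.19 -1 0 0;85 0.19 -1 0 0;85 0.19 -1 0 0;85 0.19 -1 0 0;85 0.19 -1 0 0"

```text
t: 3.43
tcp_pos: [0.4418, 0.1392, 0.299]
tool_rot: [1.0, 0.029, -0.0, 0.0]
force: [0.5, 0.1, -0.7]
finger_gap: 0.995
gripper_force: 0.0
```

send_rows --commands "85 0 -1 0.5 0;85 0 -1 1 0;85 0 -0.75 1 0;85 0 0 1 0;85 0 0 1 0;85 0 0 0.3 0;85 0 0 0 0;85 0 0 0 0"

```text
t: 4.1
tcp_pos: [0.4392, 0.193, 0.2035]
tool_rot: [1.0, 0.029, -0.0, 0.0]
force: [0.2, 0.0, -0.2]
finger_gap: 0.995
gripper_force: 0.0
```

```bash
cat > st.py <<'E'
from h import *
from station import readout
L=np.load('L.npy');s=readout.sense();p=s['tcp_pos']
a=R.from_quat(s['tool_rot']).as_matrix()[:,0]
print(round(s['t'],2),'ledge xy mm',(W2L(L,p)*1000).round(1),'z',round(p[2]*1000,1),'yaw rel',round(np.arctan2(a[1],a[0])-L[2],4),'F',np.round(s['force'],1))
E
python3 st.py
python3 - <<'E'
from h import *
from station import cams
d=cams.snapshot('side');crop(d,220,60,160,190,3.1,'pics/s1.png')
E
```

```text
4.1 ledge xy mm [-98.4  -7.7] z 203.5 yaw rel -0.0019 F [ 0.2  0.  -0.2]
```

View pics/s1.png

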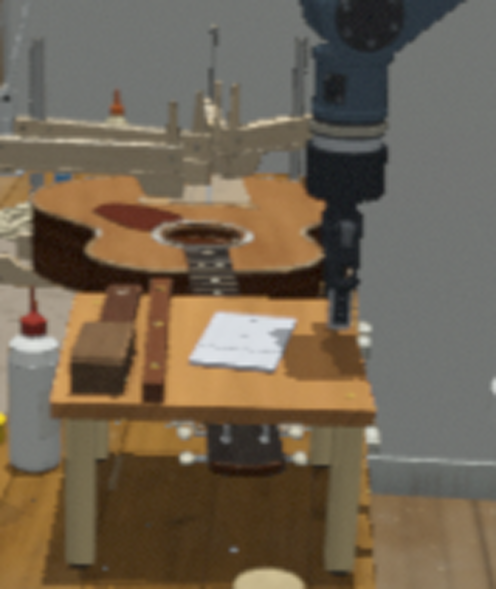

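send_rows --commands "85 0 0 0.5 0;85 0 0 0.4 0;85 0 0 0 0;85 0 0 0 0"

```text
t: 4.48
tcp_pos: [0.4391, 0.193, 0.1856]
tool_rot: [1.0, 0.029, 0.0, -0.0]
force: [0.4, 0.1, -0.3]
finger_gap: 0.998
gripper_force: 0.0
```

send_rows --commands "85 0 0 0.05 0;85 0 0 0.05 0;85 0 0 0.05 0;85 0 0 0.05 0;85 0 0 0 0"

```text
t: 4.9
tcp_pos: [0.4389, 0.1931, 0.1812]
tool_rot: [1.0, 0.029, -0.0, -0.0]
force: [0.7, 0.1, -0.1]
finger_gap: 0.995
gripper_force: 0.0
```

send_rows --commands "85 0 0 0.1 0;85 0 0 0.1 0;85 0 0 0.1 0;85 0 0 0 0"

```text
t: 5.23
tcp_pos: [0.4387, 0.193, 0.1748]
tool_rot: [1.0, 0.029, -0.0, 0.0]
force: [-0.3, 0.2, -0.0]
finger_gap: 0.993
gripper_force: 0.0
```

send_rows --commands "85 0 0 0.05 0;85 0 0 0.05 0;85 0 0 0.05 0;85 0 0 0 0;85 0 0 0 0"

```text
t: 5.65
tcp_pos: [0.439, 0.1931, 0.1723]
tool_rot: [1.0, 0.029, -0.0, -0.0]
force: [0.2, -0.1, 0.3]
finger_gap: 0.994
gripper_force: 0.0
```

send_rows --commands "85 0.3 0 0.05 0;85 0.3 0 0 0;85 0.15 0 0 0;85 0.15 0 0 0;85 0.15 0 0 0;85 0.15 0 0 0;85 0.15 0 0 0;85 0.15 0 0 0;85 0.15 0 0 0;85 0.15 0 0 0;85 0.15 0 0 0;85 0.15 0 0 0;85 0 0 0 0"

```text
t: 6.73
tcp_pos: [0.4821, 0.1956, 0.1714]
tool_rot: [1.0, 0.029, 0.001, -0.0]
force: [0.3, 0.6, -0.2]
finger_gap: 0.995
gripper_force: 0.1
```

```bash
python3 st.py
python3 - <<'E'
from h import *
from station import cams
d=cams.snapshot('top');crop(d,275,135,175,150,4,'pics/c1.png')
E
```

```text
6.73 ledge xy mm [-55.5  -7.6] z 171.4 yaw rel -0.0017 F [ 0.3  0.6 -0.2]
```

View pics/c1.png

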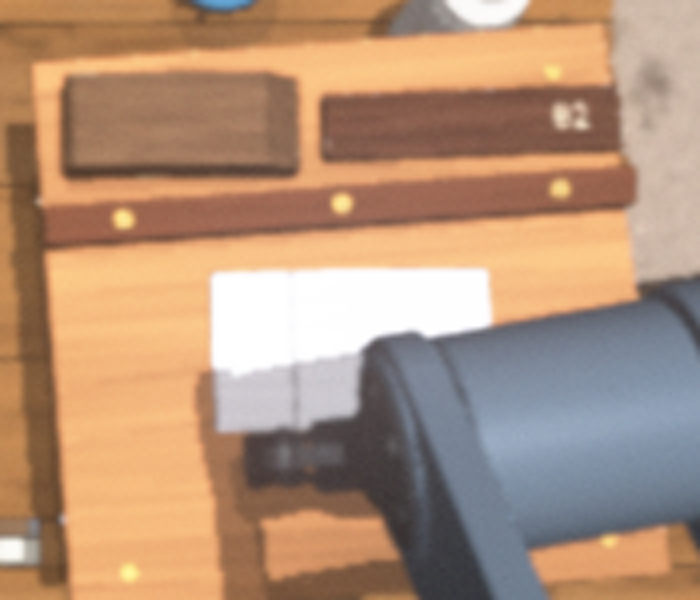

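The plate is square-ing up: its far edge now runs from crop (212,272) to (488,268), and it is still lying flat. I'll keep pushing.

send_rows --commands "85 0.15 0 0 0;85 0.15 0 0 0;85 0.15 0 0 0;85 0.15 0 0 0;85 0.15 0 0 0;85 0.1 0 0 0;85 0 0 0 0"

```text
t: 7.37
tcp_pos: [0.4988, 0.1966, 0.1713]
tool_rot: [1.0, 0.029, 0.001, -0.0]
force: [0.2, 0.2, 0.2]
finger_gap: 0.996
gripper_force: 0.1
```

```bash
python3 st.py
cat > pl.py <<'E'
from h import *
from station import cams
L=np.load('L.npy');d=cams.snapshot('top');pickle.dump(d,open('last.pkl','wb'))
g=d['pixels'].astype(int)
m=((g.min(2)>125)&(g.max(2)-g.min(2)<45)).astype(np.uint8)
xs=range(270,400)
m2=np.zeros_like(m);m2[180:262,270:425]=m[180:262,270:425]
c=max(cv2.findContours(m2,0,1)[0],key=cv2.contourArea)[:,0,:].astype(float)
P=np.array([W2L(L,ray(d,p,.18))*1000 for p in c])
y0,y1=P[:,1].min(),P[:,1].max()
far=[P[np.abs(P[:,1]-y)<2][:,0].max() for y in np.arange(y1-8,y0+8,-8)]
print('y range',y0.round(1),y1.round(1),'far x from left to right',np.round(far,1))
E
python3 pl.py
```

```text
7.37 ledge xy mm [-38.7  -7.6] z 171.3 yaw rel -0.0017 F [0.2 0.2 0.2]
y range -69.1 72.4 far x from left to right [52.5 52.1 51.5 51.  50.5 52.  51.5 51.  50.6 52.1 51.6 51.  50.5 52.
 51.5 51. ]
```

send_rows --commands "85 0.1 0 0 0;85 0.1 0 0 0;85 0.05 0 0 0;85 0 0 0 0;85 -0.5 0 0 0;85 -0.5 0 -0.5 0;60 0 0 -1 0;30 0 0 -1 0;0 0 0.5 -0.5 0;0 0.5 1 0 0;0 0.7 1 0 0;0 0.8 1 0 0;0 0.8 1 0 0;0 0.8 0.1 0 0;0 0 0 0 0;0 0 0 0 0"

```text
t: 8.75
tcp_pos: [0.5601, 0.107, 0.2309]
tool_rot: [1.0, 0.028, -0.0, 0.0]
force: [-0.7, 1.3, -0.4]
finger_gap: 0.003
gripper_force: 0.0
```

```bash
python3 st.py; python3 pl.py; python3 -c "
from station import readout as r;print(r.sense()['finger_gap'])"
```

```text
8.75 ledge xy mm [  17.2 -100.6] z 230.9 yaw rel -0.0028 F [-0.7  1.3 -0.4]
y range -69.1 72.3 far x from left to right [56.7 56.2 55.7 55.1 56.5 56.1 55.7 55.2 56.6 56.2 55.7 55.1 56.5 56.1
 55.6 55.1]
-0.0007896097262378773
```

send_rows --commands "0 0 0 1 0;0 0 0 0.8 0;0 0 0 0.3 0;0 0 0 0.1 0;0 0 0 0.1 0;0 0 0 0 0"

```text
t: 9.3
tcp_pos: [0.56, 0.1082, 0.1857]
tool_rot: [1.0, 0.029, 0.0, -0.0]
force: [0.5, -0.3, 0.1]
finger_gap: 0.001
gripper_force: 0.0
```

send_rows --commands "0 0 -0.3 0 0;0 0 -0.3 0 0;0 0 -0.2 0 0;0 0 -0.2 0 0;0 0 -0.2 0 0;0 0 -0.2 0 0;0 0 -0.2 0 0;0 0 -0.2 0 0;0 0 -0.2 0 0;0 0 -0.2 0 0;0 0 -0.2 0 0;0 0 -0.2 0 0;0 0 -0.2 0 0;0 0 -0.2 0 0;0 0 -0.2 0 0;0 0 0 0 0"

```text
t: 10.63
tcp_pos: [0.5564, 0.1728, 0.1853]
tool_rot: [1.0, 0.029, 0.0, -0.0]
force: [0.1, -1.4, 0.7]
finger_gap: 0.0
gripper_force: 0.4
```

```bash
python3 st.py; python3 pl.py
```

```text
10.63 ledge xy mm [ 17.4 -34.8] z 185.3 yaw rel -0.0013 F [ 0.1 -1.4  0.7]
y range -28.7 112.0 far x from left to right [55.1 56.8 56.2 55.7 55.2 56.7 56.2 55.7 55.1 56.7 56.1 55.6 55.1 56.6
 56.2 55.7]
```

send_rows --commands "0 0 -0.2 0 0;0 0 -0.2 0 0;0 0 -0.2 0 0;0 0 -0.2 0 0;0 0 -0.2 0 0;0 0 -0.2 0 0;0 0 -0.2 0 0;0 0 -0.2 0 0;0 0 -0.2 0 0;0 0 -0.2 0 0;0 0 -0.2 0 0;0 0 -0.2 0 0;0 0 -0.2 0 0;0 0 -0.2 0 0;0 0 -0.2 0 0;0 0 -0.2 0 0;0 0 -0.2 0 0;0 0 -0.1 0 0;0 0 0 0 0"

```text
t: 12.27
tcp_pos: [0.5524, 0.2424, 0.1854]
tool_rot: [1.0, 0.029, 0.0, -0.0]
force: [-0.1, -0.3, -0.3]
finger_gap: -0.001
gripper_force: 0.0
```

```bash
python3 st.py; sed -i 's/270:425/245:425/g' pl.py; python3 pl.py; python3 - <<'E'
from h import *
d=pickle.load(open('last.pkl','rb'));crop(d,255,140,130,110,6,'pics/c2.png')
E
```

```text
12.27 ledge xy mm [17.5 35. ] z 185.4 yaw rel -0.0012 F [-0.1 -0.3 -0.3]
y range 40.8 183.4 far x from left to right [55.6 57.3 56.7 56.2 57.7 57.2 56.7 56.2 55.6 57.  56.6 56.1 55.6 55.
 56.7 54.1]
```

View pics/c2.png

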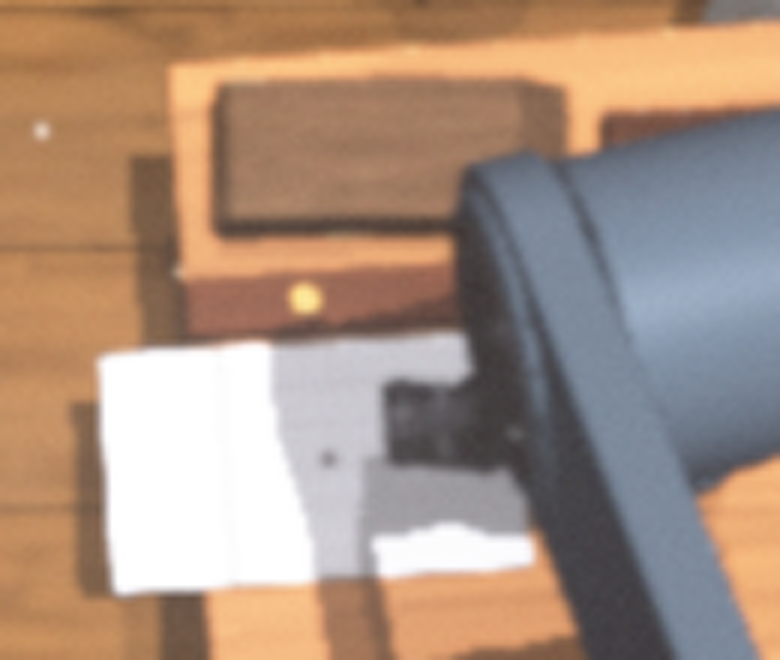

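The plate's left end is at crop (100–115, 355–590), the scribed line at about (221,350)–(237,585), and the wood's end at about (190,335)–(209,600). So it still has several mm to go. I'll get a subpixel measure.

```bash
cat > ends.py <<'E'
from h import *
import sys
L=np.load('L.npy');d=pickle.load(open(sys.argv[1],'rb'))
g=cv2.GaussianBlur(d['pixels'].astype(np.float32),(1,3),0.8)
def scan(ch,xl,y0,y1,z,sign,w=.012):
    """strongest step along ledge y near y=[y0,y1] for ledge x in xl (m)"""
    out=[]
    for x in xl:
        ys=np.arange(y0,y1,.0002);uv=np.array([proj(d,[*L2W(L,(x,y)),z]) for y in ys],np.float32)
        v=cv2.remap(ch,uv[:,:1],uv[:,1:],cv2.INTER_CUBIC).ravel()
        k=np.convolve(v,np.r_[np.ones(8),-np.ones(8)]/8,'valid')*sign
        i=k.argmax();out.append((ys[i+7]+.0001)*1000)
    return np.array(out)
red=np.ascontiguousarray(g[:,:,0]);blue=np.ascontiguousarray(g[:,:,2])
wl=scan(red,np.r_[np.arange(-.11,-.04,.008),np.arange(.095,.155,.008)],.138,.162,.174,-1)
print('wood end',wl.round(1),np.median(wl))
pe=scan(blue,np.arange(-.012,.05,.006),float(sys.argv[2])-.015,float(sys.argv[2])+.015,.18,-1)
print('plate end',pe.round(1),np.median(pe))
ln=[]
for x in np.arange(-.01,.05,.003):
    ys=np.arange(float(sys.argv[2])-.052,float(sys.argv[2])-.028,.0002);uv=np.array([proj(d,[*L2W(L,(x,y)),.18]) for y in ys],np.float32)
    ln.append(cv2.remap(g.sum(2),uv[:,:1],uv[:,1:],cv2.INTER_CUBIC).ravel())
m=np.mean(ln,0);print('line',ys[m.argmin()]*1000,m.min(),np.median(m))
E
python3 ends.py last.pkl .183
```

```text
wood end [150.3 150.3 149.9 150.7 151.7 150.1 150.5 150.7 150.5 151.3 151.3 151.9
 151.5 151.1 151.5 151.7 151.3] 151.10000000000036
plate end [182.5 182.7 182.7 182.3 181.9 181.9 182.5 182.7 182.3 182.1 181.9] 182.30000000000038
line 141.00000000000028 758.49646 765.0
```

send_rows --commands "0 0 -0.1 0 0;0 0 -0.1 0 0;0 0 -0.1 0 0;0 0 -0.1 0 0;0 0 0 0 0;0 0 0.5 0 0;0 0 0 -0.8 0;0 0 0 -1 0;30 -0.5 0 -0.7 0;85 -1 -0.8 0 0;85 -1 -1 0 0;85 -0.8 -1 0 0;85 -0.8 -1 0 0;85 0 -0.5 0 0;85 0 0 0 0;85 0 0 0 0"

```text
t: 13.65
tcp_pos: [0.4665, 0.3208, 0.2354]
tool_rot: [1.0, 0.029, 0.001, 0.0]
force: [0.2, 0.3, -0.1]
finger_gap: 0.992
gripper_force: 0.0
```

```bash
python3 st.py;python3 pl.py; python3 ends.py last.pkl .191
```

```text
13.65 ledge xy mm [-63.6 118.3] z 235.4 yaw rel -0.0006 F [ 0.2  0.3 -0.1]
y range 47.8 190.8 far x from left to right [56.1 55.6 57.1 56.6 58.1 57.7 57.2 56.7 58.2 57.7 57.2 56.6 58.2 55.6
 57.1 56.6]
wood end [159.5 160.3 145.1 159.9 139.5 141.3 143.7 146.5 149.9 151.1 151.3 151.9
 151.5 151.1 151.5 151.7 151.3] 151.30000000000038
plate end [189.5 189.3 189.7 190.1 190.1 189.5 189.3 189.3 189.9 190.1 189.5] 189.50000000000037
line 148.4000000000003 750.7128 758.59265
```

send_rows --commands "85 0 0 1 0;85 0 0 1 0;85 0 0 0.8 0;85 0 0 0.2 0;85 0 0 0.2 0;85 0.5 0 0 0;85 0.4 0 0 0;85 0.2 0 0 0;85 0.1 0 0 0;85 0.1 0 0 0;85 0.1 0 0 0;85 0.1 0 0 0;85 0.05 0 0 0;85 0.05 0 0 0;85 0 0 0 0"

```text
t: 14.95
tcp_pos: [0.4965, 0.3226, 0.1713]
tool_rot: [1.0, 0.029, -0.001, 0.0]
force: [-3.8, -0.4, 3.5]
finger_gap: 0.991
gripper_force: 1.7
```

```bash
python3 st.py;python3 pl.py
```

```text
14.95 ledge xy mm [-33.6 118.4] z 171.3 yaw rel -0.0014 F [-3.8 -0.4  3.5]
y range 20.5 148.7 far x from left to right [ 8.4  9.9 15.5 16.8 18.5 22.  23.7 27.2 32.8 34.3 35.8 37.5 41.  34.4
 15.4]
```

```bash
python3 - <<'E'
from h import *
from station import cams
d=pickle.load(open('last.pkl','rb'));a=cv2.resize(d['pixels'][150:260,255:385],None,fx=3,fy=3,interpolation=2)
s=cams.snapshot('side')['pixels'][130:240,220:350];b=cv2.resize(s,None,fx=3,fy=3,interpolation=2)
cv2.imwrite('pics/c3.png',np.hstack([a,b])[:,:,::-1])
E
```

```text
(no output)
```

View pics/c3.png

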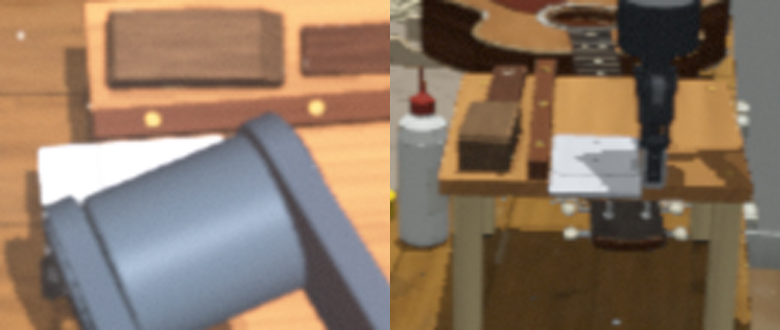

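The side view shows the plate flat with its far side at the fence, and the 3.8 N reaction agrees with that. I'll back off and measure with a clear view.

send_rows --commands "85 -0.4 0 0 0;85 -0.8 0 0 0;85 -0.5 0 -0.3 0;85 0 0 -1 0;85 0 0 -1 0;85 0 1 -1 0;85 0 1 -0.5 0;85 0 1 0 0;85 0 1 0 0;85 0 1 0 0;85 0 1 0 0;85 0 1 0 0;85 0 1 0 0;85 0 1 0 0;85 0 0 0 0"

```text
t: 16.3
tcp_pos: [0.4745, 0.1384, 0.2478]
tool_rot: [1.0, 0.027, 0.001, 0.001]
force: [-0.0, -0.6, -0.3]
finger_gap: 0.993
gripper_force: 0.0
```

```bash
python3 st.py;python3 pl.py; python3 ends.py last.pkl .1895; python3 - <<'E'
from h import *
d=pickle.load(open('last.pkl','rb'));crop(d,255,160,110,85,7,'pics/c4.png')
E
```

```text
16.3 ledge xy mm [-66.4 -64.3] z 247.8 yaw rel -0.0042 F [-0.  -0.6 -0.3]
y range 47.8 190.6 far x from left to right [56.1 57.7 57.1 56.6 58.1 57.6 57.2 56.7 58.2 57.7 57.2 56.6 58.2 57.6
 57.1 56.6]
wood end [149.9 150.1 149.7 150.5 151.3 150.1 150.5 150.7 150.3 151.1 150.9 151.5
 151.3 150.9 151.1 151.5 151.3] 150.90000000000038
plate end [189.2 189.  189.4 189.8 189.6 189.4 189.  189.  189.6 189.8 189.6] 189.4000000000004
line 148.5000000000003 749.5862 762.0
```

View pics/c4.png

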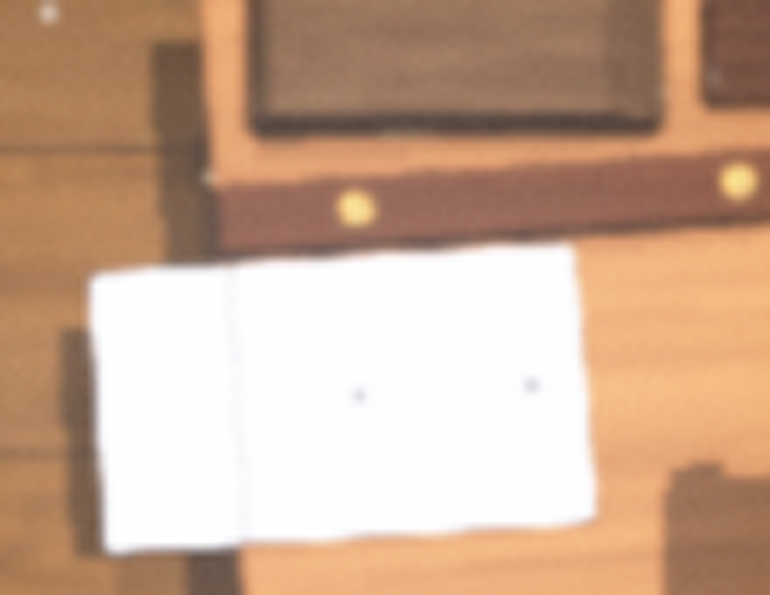

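```bash
python3 - <<'E'
from h import *
L=np.load('L.npy');d=pickle.load(open('last.pkl','rb'));d0=pickle.load(open('top0.pkl','rb'))
def prof(d,y,z):
    xs=np.arange(.046,.090,.002);uv=np.array([proj(d,[*L2W(L,(x,y)),z]) for x in xs],np.float32)
    return np.array([cv2.remap(d['pixels'][:,:,i].astype(np.float32),uv[:,:1],uv[:,1:],1).ravel() for i in range(3)])
ys=np.arange(.06,.14,.004)
print('x',list(range(46,90,2)))
for n,dd in(('before',d0),('now',d)):
    for h,yy in (('L',ys[10:]),('R',ys[:10])):
        print(n,h,np.mean([prof(dd,y,.18) for y in yy],0).astype(int)[[0,2]].tolist())
for y in(.06,.14):
  for X in [(.06,.174),(.06,.18),(.06,.194),(.08,.194)]:
    print(y,X,[round(W2L(L,ray(d,proj(d,[*L2W(L,(X[0],y)),X[1]]),.18))[0]*1000,1)])
E
```

```text
x [46, 48, 50, 52, 54, 56, 58, 60, 62, 64, 66, 68, 70, 72, 74, 76, 78, 80, 82, 84, 86, 88]
before L [[250, 248, 247, 245, 241, 227, 183, 140, 142, 156, 165, 175, 178, 179, 177, 169, 165, 183, 218, 232, 231, 226], [135, 132, 129, 126, 122, 111, 89, 70, 71, 76, 81, 86, 90, 91, 88, 82, 79, 87, 105, 113, 112, 109]]
before R [[249, 248, 248, 246, 241, 230, 188, 142, 141, 157, 162, 160, 157, 156, 156, 158, 164, 183, 216, 231, 228, 213], [136, 135, 133, 131, 126, 117, 95, 77, 76, 82, 84, 83, 81, 81, 81, 81, 83, 91, 106, 115, 111, 104]]
now L [[254, 254, 254, 253, 253, 240, 189, 140, 139, 152, 160, 170, 173, 173, 171, 163, 159, 176, 211, 225, 224, 217], [254, 254, 254, 253, 252, 230, 160, 102, 90, 94, 96, 100, 102, 102, 100, 95, 93, 98, 111, 118, 117, 113]]
now R [[254, 254, 254, 253, 252, 239, 186, 137, 135, 150, 154, 153, 150, 149, 148, 150, 156, 174, 207, 223, 220, 203], [254, 254, 254, 253, 252, 227, 153, 98, 87, 92, 93, 92, 91, 90, 89, 89, 90, 96, 109, 116, 113, 106]]
0.06 (0.06, 0.174) [np.float64(59.1)]
0.06 (0.06, 0.18) [np.float64(60.0)]
0.06 (0.06, 0.194) [np.float64(62.2)]
0.06 (0.08, 0.194) [np.float64(82.6)]
0.14 (0.06, 0.174) [np.float64(59.1)]
0.14 (0.06, 0.18) [np.float64(60.0)]
0.14 (0.06, 0.194) [np.float64(62.2)]
0.14 (0.08, 0.194) [np.float64(82.6)]
```

Flush or nearly so. The line is still about 2 mm short of the wood's end (line ≈148.6, wood ≈150.6 mm), so I'll give it a small push to the left and then seat it again.

send_rows --commands "0 0.2 -0.7 0 -0.06;0 1 -1 0 0;0 1 -1 0 0;0 1 -1 0 0;0 1 -1 0 0;0 0 0 0.8 0;0 0 0 1 0;0 0 0 0.9 0;0 0 0 0.3 0;0 0 0 0.1 0;0 0 0 0 0"

```text
t: 17.27
tcp_pos: [0.552, 0.2406, 0.1853]
tool_rot: [1.0, 0.031, -0.0, -0.0]
force: [-0.2, 0.2, 0.7]
finger_gap: -0.0
gripper_force: 0.0
```

```bash
python3 st.py
```

```text
17.27 ledge xy mm [17.  33.2] z 185.3 yaw rel 0.0032 F [-0.2  0.2  0.7]
```

Push 10.7 mm to reach y = 43.9.

send_rows --commands "0 0 -0.2 0 0.045;0 0 -0.15 0 0;0 0 -0.05 0 0;0 0 -0.05 0 0;0 0 -0.05 0 0;0 0 -0.035 0 0;0 0 0 0 0;0 0 0 0 0"

```text
t: 17.93
tcp_pos: [0.5519, 0.2501, 0.1857]
tool_rot: [1.0, 0.029, 0.0, 0.0]
force: [0.3, -3.2, 3.0]
finger_gap: -0.0
gripper_force: 1.7
```

```bash
python3 st.py;python3 pl.py; python3 ends.py last.pkl .1905
```

```text
17.93 ledge xy mm [17.5 42.6] z 185.7 yaw rel -0.0006 F [ 0.3 -3.2  3. ]
y range 47.0 190.8 far x from left to right [56.1 57.7 57.1 56.6 58.3 57.7 57.2 56.7 56.2 55.6 57.2 56.6 56.1 55.6
 57.1  5.3]
wood end [150.3 150.3 149.9 150.7 151.7 150.1 150.5 150.7 150.5 151.1 151.3 151.7
 151.5 151.1 151.5 151.7 151.3] 151.10000000000036
plate end [189.4 189.2 190.  190.2 189.8 189.6 189.2 189.4 189.8 190.  189.6] 189.6000000000004
line 148.50000000000028 758.12585 765.0
```

The push is stuck with equal side and vertical force, so the rounded fingertip is wedging the plate's top edge down. I'll back off, go 1.7 mm lower and push again.

send_rows --commands "0 0 0.2 0 0;0 0 0.05 0 0;0 0 0 0.085 0;0 0 0 0 0;0 0 0 0 0"

```text
t: 18.4
tcp_pos: [0.5516, 0.2459, 0.1832]
tool_rot: [1.0, 0.029, -0.0, -0.0]
force: [0.8, -0.8, 0.5]
finger_gap: 0.004
gripper_force: 0.0
```

```bash
python3 st.py
```

```text
18.4 ledge xy mm [16.9 38.5] z 183.2 yaw rel -0.0006 F [ 0.8 -0.8  0.5]
```

send_rows --commands "0 0 -0.1 0 0;0 0 -0.05 0 0;0 0 -0.05 0 0;0 0 -0.05 0 0;0 0 0 0 0;0 0 0 0 0"

```text
t: 18.9
tcp_pos: [0.5515, 0.2507, 0.1836]
tool_rot: [1.0, 0.029, -0.0, 0.0]
force: [-0.5, -0.4, 0.3]
finger_gap: 0.002
gripper_force: 0.3
```

```bash
python3 st.py;python3 pl.py; python3 ends.py last.pkl .1905
```

```text
18.9 ledge xy mm [17.1 43.3] z 183.6 yaw rel -0.0004 F [-0.5 -0.4  0.3]
y range 48.8 191.6 far x from left to right [56.3 57.7 57.3 56.7 58.3 57.7 57.2 56.7 56.2 55.6 57.2 56.6 56.1 55.7
 57.2  5.5]
wood end [150.3 150.3 149.9 150.5 151.7 150.1 150.5 150.7 150.5 151.3 151.3 151.9
 151.5 151.1 151.5 151.7 151.3] 151.10000000000036
plate end [190.8 190.8 190.6 190.4 190.  190.2 190.8 190.8 190.6 190.2 189.8] 190.60000000000042
line 149.30000000000032 758.41626 765.0
```

send_rows --commands "0 0 -0.025 0 0;0 0 -0.025 0 0;0 0 0 0 0;0 0 0 0 0"

```text
t: 19.28
tcp_pos: [0.5514, 0.2516, 0.1836]
tool_rot: [1.0, 0.029, -0.0, 0.0]
force: [0.4, -1.7, 0.4]
finger_gap: -0.001
gripper_force: 0.6
```

```bash
python3 st.py;python3 ends.py last.pkl .191 >/dev/null; python3 pl.py; python3 ends.py last.pkl .191
```

```text
19.28 ledge xy mm [17.1 44.2] z 183.6 yaw rel -0.0006 F [ 0.4 -1.7  0.4]
y range 49.2 192.5 far x from left to right [56.3 57.7 57.3 56.7 58.1 57.7 57.2 56.8 56.3 55.8 57.3 56.8 56.2 55.7
 55.2  5.5]
wood end [150.3 150.3 149.9 150.5 151.7 150.1 150.5 150.7 150.5 151.3 151.1 151.9
 151.5 151.1 151.5 151.7 151.5] 151.10000000000036
plate end [191.5 191.1 190.9 191.5 191.7 191.7 191.3 190.9 191.1 191.5 191.5] 191.50000000000043
line 150.20000000000033 757.904 765.0
```

send_rows --commands "0 0 0.5 0 0;0 0 0 -0.8 0;0 0 0 -1 0;30 -0.5 0 -0.7 0;85 -1 -0.8 0 0;85 -1 -1 0 0;85 -0.8 -1 0 0;85 -0.8 -1 0 0;85 0 -0.45 0 0;85 0 0 0.8 0;85 0 0 1 0;85 0 0 1 0;85 0 0 0.2 0;85 0 0 0.1 0;85 0 0 0 0;85 0 0 0 0"

```text
t: 20.67
tcp_pos: [0.4663, 0.3219, 0.1726]
tool_rot: [1.0, 0.029, 0.001, -0.0]
force: [-1.5, -0.1, 0.4]
finger_gap: 0.994
gripper_force: 0.0
```

```bash
python3 st.py
```

```text
20.67 ledge xy mm [-63.7 119.4] z 172.6 yaw rel -0.0009 F [-1.5 -0.1  0.4]
```

Lower 2.1 mm, then seat in x, with the command ending near −30.

send_rows --commands "85 0.5 0 0.1 0;85 0.5 0 0 0;85 0.2 0 0 0;85 0.1 0 0 0;85 0.05 0 0 0;85 0.05 0 0 0;85 0.05 0 0 0;85 0.05 0 0 0;85 0.05 0 0 0;85 0.05 0 0 0;85 0 0 0 0;85 0 0 0 0"

```text
t: 21.67
tcp_pos: [0.4966, 0.3236, 0.1695]
tool_rot: [1.0, 0.029, -0.001, 0.0]
force: [-1.2, 0.2, -0.0]
finger_gap: 0.993
gripper_force: 0.8
```

```bash
python3 st.py
```

```text
21.67 ledge xy mm [-33.4 119.3] z 169.5 yaw rel -0.0005 F [-1.2  0.2 -0. ]
```

send_rows --commands "85 0.05 0 0 0;85 0.05 0 0 0;85 0 0 0 0;85 0 0 0 0"

```text
t: 22.0
tcp_pos: [0.4986, 0.3237, 0.1695]
tool_rot: [1.0, 0.029, -0.001, 0.0]
force: [-3.7, -0.3, 2.2]
finger_gap: 0.996
gripper_force: 1.7
```

```bash
python3 st.py
```

```text
22.0 ledge xy mm [-31.4 119.3] z 169.5 yaw rel -0.0004 F [-3.7 -0.3  2.2]
```

send_rows --commands "85 0.05 0 0 0;85 0.05 0 0 0;85 0 0 0 0;85 0 0 0 0"

```text
t: 22.33
tcp_pos: [0.4986, 0.3237, 0.1695]
tool_rot: [1.0, 0.029, -0.003, 0.0]
force: [-7.1, -0.8, 5.2]
finger_gap: 0.996
gripper_force: 3.8
```

```bash
python3 st.py
```

```text
22.33 ledge xy mm [-31.4 119.2] z 169.5 yaw rel -0.0004 F [-7.1 -0.8  5.2]
```

Now it's truly seated: it advanced about 2 mm, then stopped firmly at 7 N. I'll retreat and measure.

send_rows --commands "85 -0.4 0 0 0;85 -0.8 0 0 0;85 -0.5 0 -0.3 0;85 0 0 -1 0;85 0 0 -1 0;85 0 1 -1 0;85 0 1 -0.5 0;85 0 1 0 0;85 0 1 0 0;85 0 1 0 0;85 0 1 0 0;85 0 1 0 0;85 0 1 0 0;85 0 1 0 0;85 0 0 0 0"

```text
t: 23.58
tcp_pos: [0.4788, 0.1394, 0.2463]
tool_rot: [1.0, 0.028, 0.001, 0.001]
force: [-0.2, -0.3, 1.4]
finger_gap: 0.996
gripper_force: 0.0
```

```bash
python3 st.py;python3 pl.py; python3 ends.py last.pkl .191; python3 - <<'E'
from h import *
d=pickle.load(open('last.pkl','rb'));crop(d,255,160,110,85,7,'pics/c5.png')
L=np.load('L.npy')
for yy in ((.1,.14),(.06,.1)):
    xs=np.arange(.050,.066,.002)
    print([int(np.mean([cv2.remap(d['pixels'][:,:,0].astype(np.float32),*[np.float32([[v]]) for v in proj(d,[*L2W(L,(x,y)),.18])],1) for y in np.arange(*yy,.004)])) for x in xs])
E
```

```text
23.58 ledge xy mm [-62.  -63.5] z 246.3 yaw rel -0.0034 F [-0.2 -0.3  1.4]
y range 49.5 192.2 far x from left to right [58.3 57.8 59.3 58.8 58.3 59.8 59.3 58.7 58.3 59.9 59.3 58.8 58.3 59.8
 59.3 58.8]
wood end [150.1 150.1 149.7 150.5 151.3 150.1 150.5 150.7 150.1 151.1 150.9 151.5
 151.1 150.7 151.1 151.5 151.3] 150.70000000000036
plate end [191.3 190.9 190.7 191.1 191.3 191.5 191.1 190.9 190.7 191.5 191.5] 191.10000000000042
line 150.20000000000033 748.1988 761.9941
[254, 253, 253, 248, 213, 156, 140, 150]
[253, 253, 253, 249, 213, 152, 137, 148]
```

View pics/c5.png

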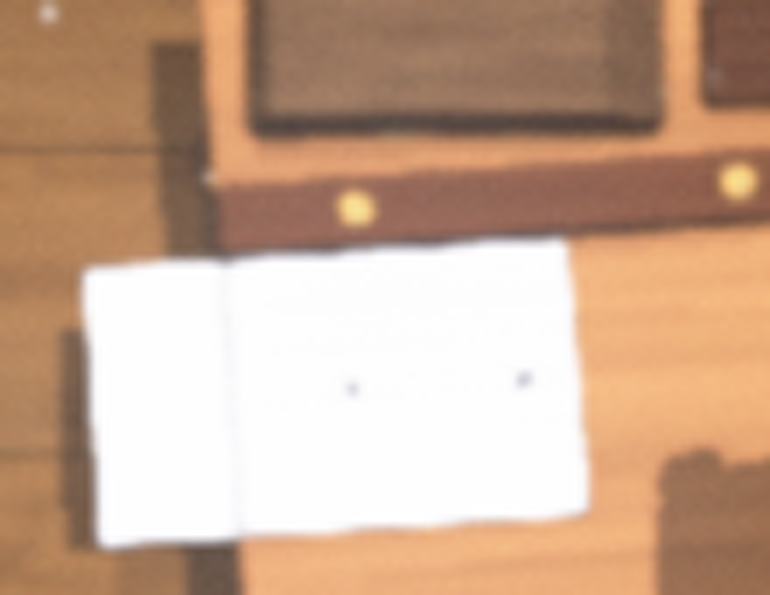

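The plate lies flush along the fence. The line runs (225,262)–(237,535) and the wood end (217,250)–(241,540), so they agree to about 0.5 mm at mid-plate. I'll move the hand clear and hand in.

send_rows --commands "85 0 0.5 -1 0;85 0 1 -1 0;85 0 1 0 0;85 0 1 0 0;85 0 1 0 0;85 0 1 0 0;85 0 1 0 0;85 0 1 0 0;85 0 1 0 0;85 0 0.5 0 0;85 0 0 0 0;85 0 0 0 0;85 0 0 0 0"

```text
t: 24.72
tcp_pos: [0.4882, -0.0364, 0.2856]
tool_rot: [1.0, 0.03, -0.0, -0.0]
force: [0.1, -0.3, -0.9]
finger_gap: 0.994
gripper_force: 0.0
```

```bash
python3 -c "
from station import sign_off;print(sign_off())"
```

```text
the job is handed in; nothing more can be done
None
```

The job is handed in at about 25 s: the plate is flush along the fence, the scribed line is level with the wood's left end to within about 1 mm by the camera, and the hand is clear.

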